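# Hold the beat probe in the gauge stand's bore

## Task

Take the dust cap off the gauge stand and leave it lying flat, knob up, in the round blue tray; then take the red-headed probe from the rack and lower its rod into the stand's open bore, upright and without ever touching the stand, until the red band on the rod is level with the bore's mouth. Finish while still holding the probe there, still and centred in the bore; do not let go of it. Leave everything else on the bench where it is.

Things in the scene. Friction and masses are not known exactly. Their poses are not given: they have to be found in the camera images.
- guide: Fixed gauge stand; origin on the bench under the bore's centre. Dark steel block 60 x 54 mm, top at height 130 mm, underside at 105, with a vertical through bore of 20 mm diameter. An arm along its +x joins a column 75 mm from the bore; nothing is higher than the block. Base plate 155 x 85 mm. Under the bore, part of the stand: a brass watch movement, 52 mm wide, top at height 66 mm.
- guide_mouth (a point): centre of the bore's mouth, on the top face of the guide block (height 130 mm), bore axis along z
- guide_exit (a point): centre of the bore's lower end, on the block's underside (height 105 mm)
- cap: Loose dust cap lying on the guide block over the bore: black disc 46 mm in diameter, 12 mm thick, flat underside (no plug), with an upright orange round knob, 18 mm in diameter and 26 mm high, in the middle of its top (38 mm in all); about 50 g. Origin at the centre of its underside, z up through the knob.
- tray: Fixed round blue tray, 120 mm outside diameter, 12 mm high, wall 4 mm, inner floor 4 mm above the bench. Origin at its centre on the bench. It may stand left or right of the stand.
- rack: Fixed rack, on the other side of the stand from the tray; origin on the bench under its middle hole. Grey top plate 40 mm (x) by 160 mm (y), top face 110 mm above the bench, on two end legs and a base 60 x 160 mm. Three 12 mm holes in a row along its y, 50 mm apart; the probe and two drivers hang in them by their heads, in any order.
- probe: Loose probe, about 90 g, hanging upright in a rack hole: steel rod 8 mm in diameter, 90 mm long, under a red round head 22 mm in diameter, 45 mm high (the only red head). Red band 6 mm high round the rod, its middle 45 mm above the tip. The head's flat underside rests on the rack's top, so the tip hangs 20 mm above the bench. Origin at the tip, z up along the rod.
- probe_tip (a point): centre of the lower end of the probe's rod
- probe_band (a point): point on the probe's axis at the middle of the red band, 45 mm above the tip
- probe_head (a point): point on the probe's axis at the middle of its red head, 112.5 mm above the tip
- driver_green: Bystander hanging in the rack like the probe: green head 22 mm in diameter and 45 mm high, rod 6 mm in diameter and 90 mm long. Origin at its tip.
- driver_yellow: Bystander hanging in the rack like the probe: yellow head, same size as the green one. Origin at its tip.
- tin: Bystander: flat black round tin, 52 mm in diameter, 18 mm high, on the bench. Origin at the centre of its underside.
- loupe: Bystander: black eyeglass, 34 mm in diameter, 28 mm high, on the bench. Origin at the centre of its underside.
- block: Bystander: small wooden block, 70 x 30 mm and 16 mm high, with brass and steel wheels on top (22 mm in all). Origin at the centre of its underside.
- blower: Bystander: black rubber blower bulb standing nozzle up, 48 mm in diameter, 80 mm high. Origin at the centre of its underside.

How it is judged:
By the outcome, as a careful person would: the job done as asked, in the order asked, and still so for the second after the job is handed in, while the arm keeps its last pose, push and grip.
It also fails if it takes over 64 s, if anything falls off the work surface, if the arm or the gripper's body presses on something with over 40 N, if the wrist force passes 120 N, or if a joint passes its speed limit or range.

## Robot

A 7-joint arm with a two-finger parallel gripper is mounted at the origin on the work surface. World frame = base frame: x ahead of the robot, y to its left, z up, the work surface at z = 0. Lengths are in m, angles in rad, forces in N, time in s.
With the tool pointing down it reaches from about 0.425 to 0.925 m from the base axis. Payload 6.8 kg.
Tool frame: the origin (TCP) lies midway between the tips of the shut fingers; the grasp point (between the pads) lies r.grip_point_offset behind it (r.grip_point_offset is the distance from the TCP to the grasp point, in m); z points along the fingers, y is the line along which they close (so a half turn about z gives the same grasp; the last joint's range is limited). The gripper opens to 85 mm and grips with 20 to 120 N. Pads are 22 mm wide; open, the fingers measure 114 mm over their backs; the gripper's body (76 mm by 85 mm) begins 54 mm behind the grasp point. The pads swing forward as they close: fully open they stand 13 mm farther back than shut.
Start: joints at [1.039, 0.477, 0.022, 1.555, -0.011, 1.109, -0.083], TCP at [0.278, -0.615, 0.231] pointing down, gripper open.
Joint ranges: [-2.96, 2.96], [-0.34, 2.1], [-1.41, 1.46], [0.24, 2.44], [-1.37, 4.51], [0.17, 1.92], [-2.96, 2.96]. Speed limits (rad/s): [2.39, 2.39, 3.14, 3.14, 3.14, 3.14, 3.14].

## Interface

Orientations are given as a rotation vector (axis times angle).
In Python, from bench import r gives the robot as it stands. The module is installed in compiled form; this text tells all that it offers.
- The arm moves only by the shell command python3 -m crank 'ROWS' [FORCE]. ROWS is JSON, a list of rows, each a list of 5 numbers: the shift along the world's x, y, z in units of 200 mm (1.0 is 200 mm), then the turn about the world's z in units of 45 degrees (1.0 is 45 degrees), then the opening, from -1 (shut) to 1 (fully open). In form: [[dx, dy, dz, turn, jaw], ...]. A call has 1 to 8 rows; each row shifts and turns the commanded pose from where the row before left it; what a row does not reach is not made up. A row lasts 1/12 s, in which the tool goes at most 41.7 mm and 7.16 degrees, less where a joint would pass 70% of its speed; a pose out of reach is approached as far as the arm can. A call with a number of a shift or a turn outside -1 to 1 is refused whole. A call with a gripper value outside its range is refused whole. The fingers move at their own pace and stop on an object; FORCE is the grip in N (left out, the last holds). Time passes only in rows, so rows that do not move let the fingers close. It gives the time, the measured TCP pose, the force, the opening and the grip force at its end, in the units of the state.
- r.get_obs(): the state, without advancing time (a new reading comes with each control period).
- r.grab_frame(name): name is "scene" or "top"; returns the picture (480x640x3 uint8, blue, green, red); there is no depth.
- r.camera_model(name): a dict with "fx", "fy", "cx", "cy" (pixels), "distortion" ([k1, k2, p1, p2, k3] as OpenCV has them; the pictures are not rectified), "R" (3x3) and "t" (3): a world point X has camera coordinates R X + t. Camera axes: x right, y down, z forward; pixel columns grow to the right and rows downward; lengths in m; the calibration is good to about 2 mm. A picture is of the moment at which its call begins. camera_model takes no time and is no camera call.
- r.hand_in(): hands the job in; it is judged then, once.
The state is a dict: "clock": time; "joints": joint angles; "qvel": joint speeds; "tau": joint torques, N m; "tcp_pos": TCP position; "orientation": TCP orientation; "contact_force": force on the tool from outside, world axes, zero at the start; "moment": the same for the moment, N m; "grip_width": finger opening in m; "gripper_force": force on a finger pad.
Only numpy, scipy, OpenCV 4.12 (cv2) and the standard library are available. Lean on these libraries where they do the work, as an engineer would, in place of code of your own. Each camera call takes 0.05 s, during which the arm holds its last target. There are 200 camera calls.

## Working session

There is one attempt and no reset: what is moved stays moved. The work goes in short steps, Python scripts to look and compute and a shell command to move; the robot and the scene stay as the last step left them, time stands still between calls to the robot, and variables do not carry over. Pictures are saved under pics/ and viewed, at most 10 in all, crops included, and the job is handed in when it is done.

```bash
mkdir -p pics; python3 - <<'E'
from bench import r
import cv2,numpy as np
for n in("scene","top"):
    cv2.imwrite(f"pics/{n}0.png",r.grab_frame(n)); m=r.camera_model(n)
    R=np.array(m["R"]);print(n,m["fx"],m["distortion"],"C",-R.T@np.array(m["t"]),R[2])
o=r.get_obs();print(o,r.grip_point_offset)
E
```

```text
scene 515.1309014626665 [-0.04477476  0.          0.          0.          0.        ] C [1.13213754 0.38699696 0.7461025 ] [-0.61311553 -0.42844598 -0.66371936]
top 471.66109195370154 [-0.03698758  0.          0.          0.          0.        ] C [0.53000487 0.01073156 0.94232599] [ 0.06324117 -0.0108878  -0.99793888]
{'clock': 0.1, 'joints': array([ 1.03889615,  0.47770983,  0.02235088,  1.55635687, -0.01149536,
        1.10932379, -0.08312888]), 'qvel': array([-0.000463  , -0.00228016,  0.00168554, -0.00307886, -0.00016065,
        0.00048052,  0.00052558]), 'tau': array([ 5.42439491e-03, -5.97760963e+01,  1.61459494e+00, -2.81954080e+01,
        1.29305638e-02,  5.10688842e-03,  8.63315222e-06]), 'tcp_pos': array([ 0.27733772, -0.61479591,  0.2304264 ]), 'orientation': array([-3.06976514e+00, -6.60374834e-01,  7.48221394e-04]), 'contact_force': array([ 0.67850327, -0.4489174 , -0.22725419]), 'moment': array([-0.01050411, -0.00304189,  0.00201352]), 'gripper_force': 0.0, 'grip_width': 0.085794316833846} 0.0187
```

View pics/scene0.png

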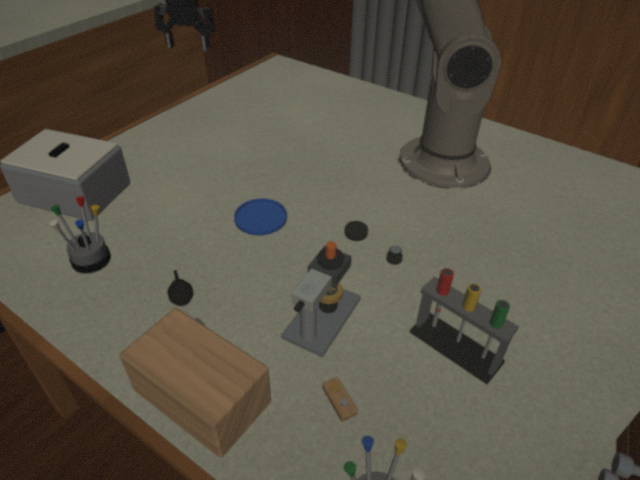

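View pics/top0.png

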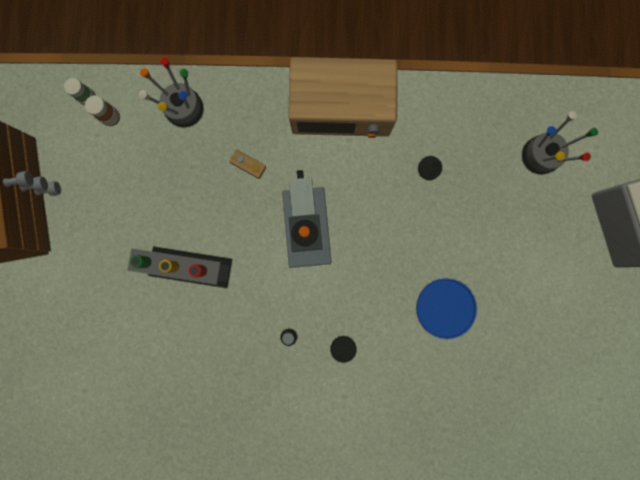

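Scene: the tray is at about (262,216), the orange knob at (331,250), the red head at (445,282). Top: the tray is at (446,308), the knob at (304,232), the red head at (198,271), with the rack on the +y side. Next I'll measure positions.

```bash
cat > h.py <<'E'
import cv2,numpy as np
from bench import r
def ray(n,px):
    m=r.camera_model(n);K=np.array([[m["fx"],0,m["cx"]],[0,m["fy"],m["cy"]],[0,0,1]])
    u=cv2.undistortPoints(np.array([[px]],float),K,np.array(m["distortion"]))[0,0]
    R=np.array(m["R"]);return -R.T@np.array(m["t"]),R.T@np.array([u[0],u[1],1])
def plane(n,px,z):
    c,d=ray(n,px);return c+d*(z-c[2])/d[2]
def tri(a,b):
    A=np.zeros((3,3));B=np.zeros(3)
    for c,d in(ray("scene",a),ray("top",b)):
        d=d/np.linalg.norm(d);P=np.eye(3)-np.outer(d,d);A+=P;B+=P@c
    return np.linalg.solve(A,B)
def proj(n,X):
    m=r.camera_model(n);K=np.array([[m["fx"],0,m["cx"]],[0,m["fy"],m["cy"]],[0,0,1]])
    return cv2.projectPoints(np.array([X],float),cv2.Rodrigues(np.array(m["R"]))[0],np.array(m["t"]),K,np.array(m["distortion"]))[0].ravel()
H={"red":[(0,8),(172,180)],"orange":[(6,16)],"yellow":[(21,33)],"green":[(45,85)],"blue":[(100,125)]}
def blobs(im,col,box,s=110,v=40):
    x0,y0,x1,y1=box;h=cv2.cvtColor(im[y0:y1,x0:x1],cv2.COLOR_BGR2HSV);m=0
    for a,b in H[col]: m=m|cv2.inRange(h,(a,s,v),(b,255,255))
    n,_,st,c=cv2.connectedComponentsWithStats(m)
    return sorted([(int(st[i,4]),(c[i]+[x0,y0]).round(1).tolist(),(st[i,:4]+[x0,y0,0,0]).tolist()) for i in range(1,n) if st[i,4]>8],reverse=True)
E
python3 - <<'E'
from h import *
S=cv2.imread("pics/scene0.png");T=cv2.imread("pics/top0.png")
for col,bs,bt in(("blue",(220,190,300,245),(400,260,490,350)),("orange",(315,230,350,275),(285,210,325,250)),("red",(425,260,465,330),(180,255,215,285)),("yellow",(455,275,490,320),(150,250,185,280)),("green",(485,290,515,335),(125,250,150,272))):
    print(col,blobs(S,col,bs)[:3],blobs(T,col,bt)[:3])
t=blobs(T,"blue",(400,260,490,350))[0][1];print("tray",plane("top",t,.008),plane("scene",blobs(S,"blue",(220,190,300,245))[0][1],.008))
print(tri(blobs(S,"orange",(315,230,350,275))[0][1],blobs(T,"orange",(285,210,325,250))[0][1]))
print(tri(blobs(S,"red",(425,260,465,330))[0][1],blobs(T,"red",(180,255,215,285))[0][1]))
a=np.hstack([cv2.resize(T[180:280,270:340],None,fx=5.5,fy=5.5,interpolation=2),cv2.resize(T[235:295,120:240],None,fx=3.3,fy=9.1666,interpolation=2)[:550]])
b=cv2.resize(T[180:290,120:340],None,fx=3.6,fy=3.6,interpolation=2)
cv2.imwrite("pics/c1.png",cv2.convertScaleAbs(b,alpha=1.6))
E
```

```text
blue [(1444, [260.0, 216.4], [235, 199, 51, 36])] [(2807, [446.2, 308.1], [417, 279, 60, 60])]
orange [(167, [330.5, 250.2], [325, 242, 12, 18])] [(127, [303.8, 231.1], [298, 225, 12, 13])]
red [(259, [444.4, 283.4], [437, 269, 17, 27])] [(149, [197.4, 270.3], [188, 264, 19, 13])]
yellow [(283, [470.9, 299.1], [463, 284, 18, 28])] [(174, [168.9, 265.7], [159, 259, 20, 14])]
green [(142, [499.7, 317.5], [492, 308, 16, 19])] [(101, [140.8, 261.7], [130, 255, 20, 13])]
tray [ 0.46573426 -0.23511054  0.008     ] [ 0.47100756 -0.23327635  0.008     ]
[0.59986381 0.04347596 0.15406342]
[0.53060906 0.22582    0.12764857]
```

View pics/c1.png

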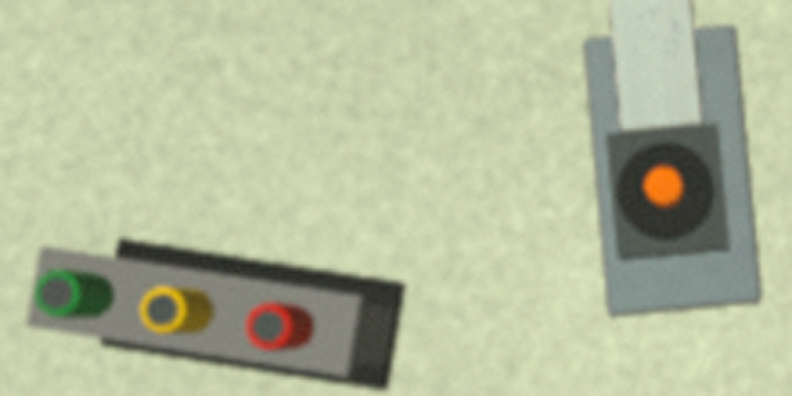

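```bash
python3 - <<'E'
from h import *
from scipy.spatial.transform import Rotation as Ro
c=lambda x,y:(120+x/3.6-.36,180+y/3.6-.36)
P={k:plane("top",c(*p),z) for k,p,z in(("red",(268,326),.155),("yel",(162,310),.155),("grn",(58,293),.155),("knob",(663,186),.168),("disc",(665,190),.142),("block",(667.5,191),.13))}
for k in P:print(k,P[k].round(4))
print("rack len",np.linalg.norm(P["red"]-P["grn"]))
d=P["grn"]-P["red"];print("rack y dir deg from +y",np.degrees(np.arctan2(-d[0],d[1])))
for z,s in((.155,P["red"]),(.1325,P["red"])):print(proj("scene",[s[0],s[1],z]))
print("knob scene",proj("scene",[P["knob"][0],P["knob"][1],.155]))
o=r.get_obs();R=Ro.from_rotvec(o["orientation"]).as_matrix();print(R.round(3));print("tool y ang",np.degrees(np.arctan2(R[1,1],R[0,1])))
# row shifts
x=o["tcp_pos"];print("to knob /0.2:",(P["knob"]-x)/.2)
E
```

```text
red [0.5301 0.2252 0.155 ]
yel [0.5364 0.2747 0.155 ]
grn [0.5432 0.3236 0.155 ]
knob [0.598  0.0434 0.168 ]
disc [0.5984 0.0435 0.142 ]
block [0.5989 0.0428 0.13  ]
rack len 0.09928229095566911
rack y dir deg from +y -7.572578947742534
[447.84826806 271.38263776]
[445.38045824 280.98456693]
knob scene [331.4795865  249.17086841]
[[ 0.912  0.411 -0.001]
 [ 0.411 -0.912  0.001]
 [-0.    -0.002 -1.   ]]
tool y ang -65.71885451020019
to knob /0.2: [ 1.60312416  3.29093335 -0.312132  ]
```

```bash
for i in 1; do python3 -m crank '[[0.067,0.137,0.004,0.054,1],[0.067,0.137,0.004,0.054,1],[0.067,0.137,0.004,0.054,1],[0.067,0.137,0.004,0.054,1],[0.067,0.137,0.004,0.054,1],[0.067,0.137,0.004,0.054,1],[0.067,0.137,0.004,0.054,1],[0.067,0.137,0.004,0.054,1]]' 40
python3 -m crank '[[0.067,0.137,0.004,0.054,1],[0.067,0.137,0.004,0.054,1],[0.067,0.137,0.004,0.054,1],[0.067,0.137,0.004,0.054,1],[0.067,0.137,0.004,0.054,1],[0.067,0.137,0.004,0.054,1],[0.067,0.137,0.004,0.054,1],[0.067,0.137,0.004,0.054,1]]'
python3 -m crank '[[0.067,0.137,0.004,0.054,0.2],[0.067,0.137,0.004,0.054,0.2],[0.067,0.137,0.004,0.054,0.2],[0.067,0.137,0.004,0.054,0.2],[0.067,0.137,0.004,0.054,0.2],[0.067,0.137,0.004,0.054,0.2],[0.067,0.137,0.004,0.054,0.2],[0,0,0,0,0.2]]'; done
```

```text
clock: 0.77
tcp_pos: [0.385, -0.3945, 0.2375]
orientation: [-2.914, -1.173, 0.001]
contact_force: [0.2, -0.0, -0.7]
grip_width: 0.0856
gripper_force: 0.0
clock: 1.43
tcp_pos: [0.4921, -0.1755, 0.2439]
orientation: [-2.674, -1.648, 0.001]
contact_force: [0.6, -0.4, 0.5]
grip_width: 0.0849
gripper_force: 0.0
clock: 2.1
tcp_pos: [0.5872, 0.0225, 0.2498]
orientation: [-2.391, -2.034, -0.006]
contact_force: [-0.0, 0.2, -0.1]
grip_width: 0.0511
gripper_force: 0.0
```

```bash
python3 -m crank '[[0.028,0.052,0,0.018,0.2],[0.028,0.052,0,0.018,0.2],[0,0,-0.1,0,0.2],[0,0,-0.1,0,0.2],[0,0,-0.1,0,0.2],[0,0,0,0,0.2],[0,0,0,0,0.2],[0,0,0,0,0.2]]' 40; python3 - <<'E'
from h import *
S=r.grab_frame("scene");cv2.imwrite("pics/s2.png",cv2.resize(S[130:330,230:500],None,fx=2.9,fy=2.9,interpolation=2))
E
```

```text
clock: 2.77
tcp_pos: [0.5977, 0.0356, 0.1907]
orientation: [2.375, 2.056, 0.002]
contact_force: [0.2, -0.8, 0.8]
grip_width: 0.0514
gripper_force: 0.0
```

View pics/s2.png

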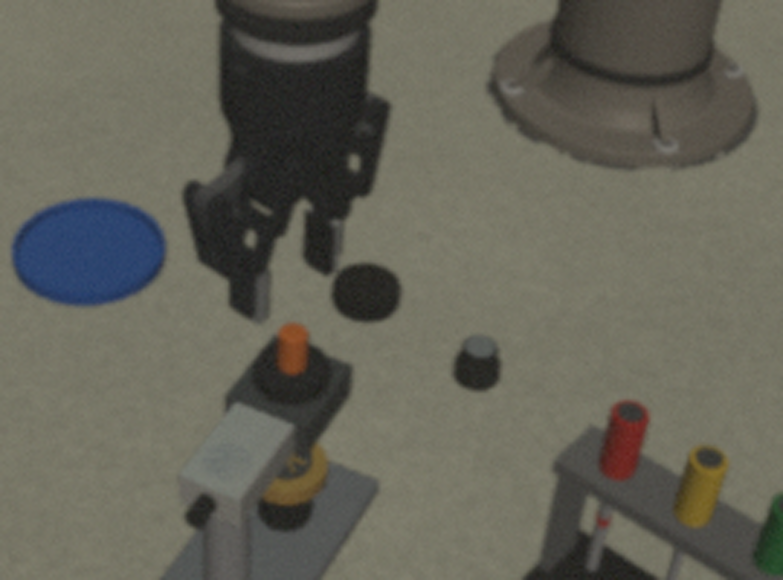

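The fingers straddle the knob (at about (331,250) in the full image) and are still above it. I'll correct y and then descend.

```bash
python3 -m crank '[[0.004,0.038,0,0,0.2],[0,0,0,0,0.2],[0,0,-0.07,0,0.2],[0,0,-0.07,0,0.2],[0,0,-0.04,0,0.2],[0,0,-0.03,0,0.2],[0,0,0,0,0.2],[0,0,0,0,0.2]]' 40
```

```text
clock: 3.48
tcp_pos: [0.598, 0.0435, 0.148]
orientation: [-2.375, -2.057, -0.0]
contact_force: [0.4, 0.4, 0.9]
grip_width: 0.0514
gripper_force: 0.0
```

```bash
python3 -m crank '[[0,0,0,0,-0.3],[0,0,0,0,-0.6],[0,0,0,0,-0.6],[0,0,0,0,-1],[0,0,0,0,-1],[0,0,0,0,-1],[0,0,0,0,-1],[0,0,0,0,-1]]' 40; python3 - <<'E'
from h import *
o=r.get_obs();print(o['tcp_pos'],o['grip_width'],o['gripper_force'],o['contact_force'])
E
```

```text
clock: 4.15
tcp_pos: [0.5984, 0.0434, 0.1485]
orientation: [2.374, 2.056, 0.002]
contact_force: [-1.1, -0.0, 6.9]
grip_width: 0.0162
gripper_force: 39.2
[0.59835348 0.0433791  0.1485481 ] 0.016244485939542662 39.22501802444458 [-1.12221843e+00 -2.80615332e-03  6.89419169e+00]
```

```bash
python3 -m crank '[[0,0,0.02,0,-1],[0,0,0.05,0,-1],[0,0,0.1,0,-1],[0,0,0.1,0,-1],[0,0,0.1,0,-1],[0,0,0,0,-1],[0,0,0,0,-1],[0,0,0,0,-1]]'; python3 - <<'E'
from h import *
S=r.grab_frame("scene");T=r.grab_frame("top")
a=cv2.resize(S[130:330,230:400],(500,588),interpolation=2);b=cv2.resize(T[180:280,260:345],(300,353),interpolation=2)
o=np.zeros((588,800,3),np.uint8);o[:,:500]=a;o[:353,500:]=b;cv2.imwrite("pics/s3.png",o);cv2.imwrite("pics/t3.png",T)
E
```

```text
clock: 4.82
tcp_pos: [0.5973, 0.0431, 0.2214]
orientation: [-2.375, -2.057, 0.001]
contact_force: [-0.3, 0.0, -1.2]
grip_width: 0.0166
gripper_force: 39.0
```

View pics/s3.png

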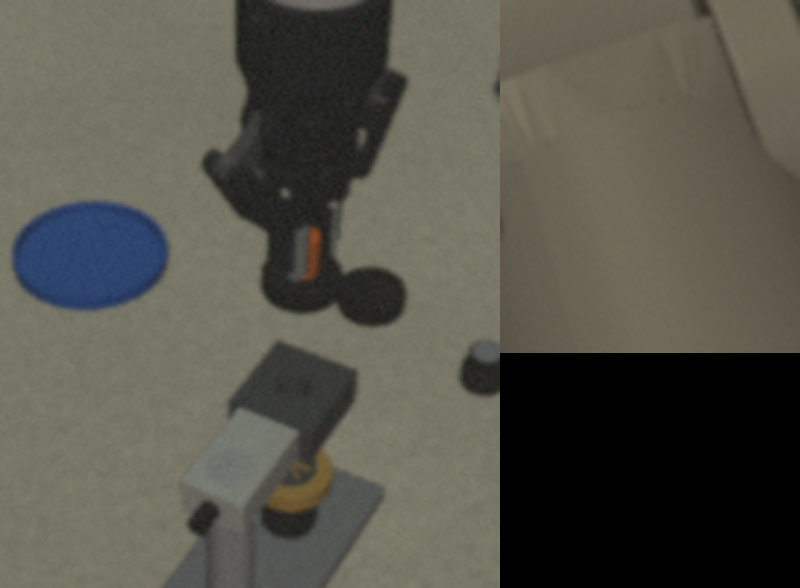

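The cap hangs level in the fingers, and the bore is visible at crop (295,386). Carrying the cap to the tray.

```bash
python3 -m crank '[[-0.03,-0.065,0,0,-1],[-0.055,-0.12,0,0,-1],[-0.055,-0.12,0,0,-1],[-0.055,-0.12,0,0,-1],[-0.055,-0.12,0,0,-1],[-0.055,-0.12,0,0,-1],[-0.055,-0.12,0,0,-1],[-0.055,-0.12,0,0,-1]]'
python3 -m crank '[[-0.055,-0.12,0,0,-1],[-0.055,-0.12,0,0,-1],[-0.055,-0.12,0,0,-1],[-0.055,-0.12,0,0,-1],[-0.03,-0.06,0,0,-1],[0,0,0,0,-1],[0,0,0,0,-1],[0,0,0,0,-1]]'
```

```text
clock: 5.58
tcp_pos: [0.5129, -0.1398, 0.221]
orientation: [-2.375, -2.055, 0.002]
contact_force: [-0.2, -1.5, 0.3]
grip_width: 0.0166
gripper_force: 39.1
clock: 6.25
tcp_pos: [0.4647, -0.2449, 0.2214]
orientation: [-2.373, -2.057, -0.0]
contact_force: [0.3, -0.5, -0.9]
grip_width: 0.0167
gripper_force: 39.1
```

```bash
python3 -m crank '[[0.016,0.054,-0.1,0,-1],[0,0,-0.15,0,-1],[0,0,-0.15,0,-1],[0,0,-0.15,0,-1],[0,0,-0.15,0,-1],[0,0,-0.1,0,-1],[0,0,-0.06,0,-1],[0,0,0,0,-1]]'
python3 -m crank '[[0,0,-0.03,0,-1],[0,0,-0.03,0,-1],[0,0,-0.02,0,-1],[0,0,-0.02,0,-1],[0,0,0,0,-1],[0,0,0,0,-1]]'
```

```text
clock: 6.92
tcp_pos: [0.4669, -0.233, 0.0474]
orientation: [-2.369, -2.057, 0.002]
contact_force: [0.5, 0.2, -1.3]
grip_width: 0.0164
gripper_force: 39.1
clock: 7.42
tcp_pos: [0.4681, -0.235, 0.0299]
orientation: [2.375, 2.056, 0.0]
contact_force: [-0.8, 0.4, -0.8]
grip_width: 0.0164
gripper_force: 39.1
```

```bash
python3 -m crank '[[0,0,-0.02,0,-1],[0,0,0,0,-1],[0,0,-0.01,0,-1],[0,0,0,0,-1],[0,0,-0.005,0,-1],[0,0,0,0,-1],[0,0,0,0,-1]]'
```

```text
clock: 8.0
tcp_pos: [0.468, -0.2349, 0.0227]
orientation: [-2.375, -2.057, -0.0]
contact_force: [0.2, 1.0, -1.0]
grip_width: 0.0165
gripper_force: 39.1
```

```bash
python3 -m crank '[[0,0,-0.004,0,-1],[0,0,0,0,-1],[0,0,0,0,-0.4],[0,0,0,0,-0.2],[0,0,0,0,0],[0,0,0,0,0.2],[0,0,0,0,0.2],[0,0,0,0,0.2]]'
python3 -m crank '[[0,0,0.03,0,0.2],[0,0,0.1,0,0.2],[0,0,0.2,0,0.2],[0,0,0.2,0,0.2],[0,0,0.2,0,0.2],[0,0,0.2,0,0.2],[0,0,0.2,0,0.2],[0,0,0,0,0.2]]'
```

```text
clock: 8.67
tcp_pos: [0.468, -0.2349, 0.0218]
orientation: [-2.375, -2.057, -0.0]
contact_force: [-0.6, -0.5, -0.2]
grip_width: 0.0515
gripper_force: 0.0
clock: 9.33
tcp_pos: [0.4721, -0.2361, 0.2566]
orientation: [2.365, 2.048, 0.009]
contact_force: [1.7, -0.5, -0.4]
grip_width: 0.0516
gripper_force: 0.0
```

```bash
python3 - <<'E'
from h import *
S=r.grab_frame("scene");T=r.grab_frame("top");cv2.imwrite("pics/S4.png",S);cv2.imwrite("pics/T4.png",T)
o=np.zeros((600,800,3),np.uint8)
o[:300,:400]=cv2.resize(T[210:255,275:335],(400,300),interpolation=2)
o[:300,400:]=cv2.resize(S[245:290,300:360],(400,300),interpolation=2)
o[300:,:400]=cv2.resize(T[240:300,150:230],(400,300),interpolation=2)
o[300:,400:]=cv2.resize(S[165:255,210:330],(400,300),interpolation=2)
cv2.imwrite("pics/c4.png",cv2.convertScaleAbs(o,alpha=2))
for n in("top","scene"):print(proj(n,[.5985,.0433,.13]),proj(n,[.5302,.2252,.1325]))
E
```

```text
[304.74771905 232.94140708] [197.62213299 270.23417969]
[330.82131404 259.98590577] [445.38875005 281.02315036]
```

View pics/c4.png

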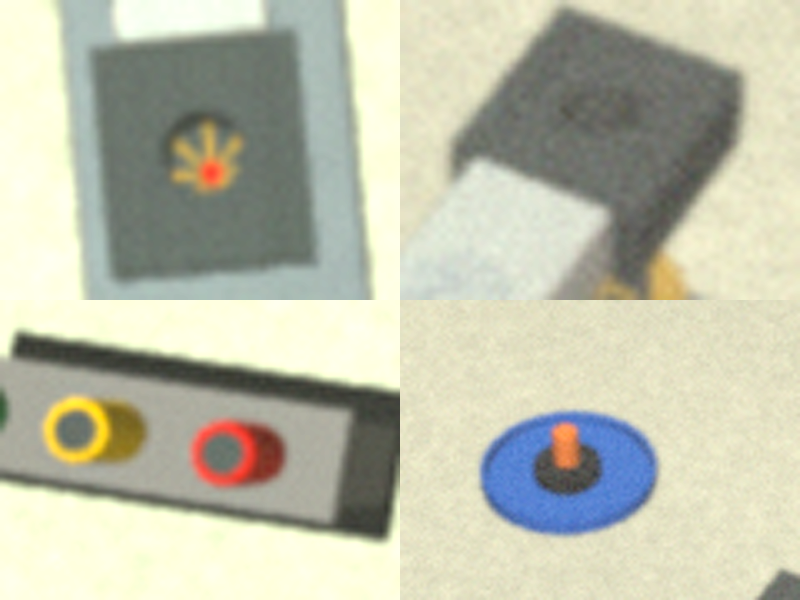

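The cap lies flat, knob up, in the tray (lower-right crop). The bore mouth is at top pixel (305.0,232.2) and scene pixel (330.3,260.8), within 1 px of my estimate of (0.599,0.043). The red head is unchanged. Next, the probe.

```bash
python3 -m crank '[[0.01,0.072,0,0,0.2],[0.019,0.15,0,0,0.2],[0.019,0.15,0,0,0.2],[0.019,0.15,0,0,0.2],[0.019,0.15,0,0,0.2],[0.019,0.15,0,0,0.2],[0.019,0.15,0,0,0.2],[0.019,0.15,0,0,0.2]]'
python3 -m crank '[[0.019,0.15,0,0,0.2],[0.019,0.15,0,0,0.2],[0.019,0.15,0,0,0.2],[0.019,0.15,0,0,0.2],[0.019,0.15,0,0,0.2],[0.019,0.15,0,0,0.2],[0,0,0,0,0.2],[0,0,0,0,0.2]]'
python3 -m crank '[[0.019,0.15,0,0,0.2],[0.019,0.12,0,0,0.2],[0,0,0,0,0.2],[0,0,0,0,0.2]]'
```

```text
clock: 10.1
tcp_pos: [0.4954, -0.0092, 0.2464]
orientation: [-2.373, -2.056, 0.003]
contact_force: [0.3, 0.2, -0.3]
grip_width: 0.0511
gripper_force: 0.0
clock: 10.77
tcp_pos: [0.5181, 0.1713, 0.2463]
orientation: [-2.369, -2.06, 0.003]
contact_force: [-0.3, -0.8, 0.0]
grip_width: 0.0512
gripper_force: 0.0
clock: 11.1
tcp_pos: [0.5263, 0.2233, 0.2467]
orientation: [-2.373, -2.058, 0.003]
contact_force: [-0.4, -0.4, -0.2]
grip_width: 0.0514
gripper_force: 0.0
```

```bash
python3 -m crank '[[0.019,0.01,0,0,0.2],[0,0,-0.12,0,0.2],[0,0,-0.12,0,0.2],[0,0,-0.12,0,0.2],[0,0,-0.12,0,0.2],[0,0,-0.07,0,0.2],[0,0,0,0,0.2],[0,0,0,0,0.2]]'
python3 -m crank '[[0,0,-0.04,0,0.2],[0,0,0,0,0.2],[0,0,0,0,0.2]]'
```

```text
clock: 11.77
tcp_pos: [0.5307, 0.2237, 0.1373]
orientation: [-2.377, -2.055, 0.003]
contact_force: [0.5, -0.5, 0.0]
grip_width: 0.0513
gripper_force: 0.0
clock: 12.02
tcp_pos: [0.5311, 0.2253, 0.1304]
orientation: [2.375, 2.056, 0.001]
contact_force: [-0.5, -0.2, -0.8]
grip_width: 0.0511
gripper_force: 0.0
```

```bash
python3 -m crank '[[-0.003,0,-0.04,0,0.2],[0,0,-0.027,0,0.2],[0,0,0,0,0.2],[0,0,0,0,0],[0,0,0,0,-0.2],[0,0,0,0,-0.35],[0,0,0,0,-0.45],[0,0,0,0,-0.55]]' 30
python3 -m crank '[[0,0,0,0,-0.7],[0,0,0,0,-1],[0,0,0,0,-1],[0,0,0,0,-1],[0,0,0,0,-1],[0,0,0,0,-1]]' 50
```

```text
clock: 12.68
tcp_pos: [0.5305, 0.2256, 0.1169]
orientation: [2.375, 2.056, 0.001]
contact_force: [-0.1, 0.1, 1.7]
grip_width: 0.0212
gripper_force: 29.3
clock: 13.18
tcp_pos: [0.5305, 0.2256, 0.1169]
orientation: [2.375, 2.056, 0.001]
contact_force: [0.6, -0.3, 5.9]
grip_width: 0.0208
gripper_force: 48.7
```

```bash
python3 -m crank '[[0,0,0.02,0,-1],[0,0,0.06,0,-1],[0,0,0.1,0,-1],[0,0,0.1,0,-1],[0,0,0.1,0,-1],[0,0,0.1,0,-1],[0,0,0.1,0,-1],[0,0,0.1,0,-1]]' 50
python3 -m crank '[[0,0,0.1,0,-1],[0,0,0.05,0,-1],[0,0,0.02,0,-1],[0,0,0,0,-1],[0,0,0,0,-1]]'
python3 - <<'E'
from h import *
S=r.grab_frame("scene");T=r.grab_frame("top");cv2.imwrite("pics/S5.png",S)
print(r.get_obs()["tcp_pos"],[proj("scene",[.5305,.2256,z]) for z in(.17,.26,.305)])
cv2.imwrite("pics/c5.png",cv2.convertScaleAbs(cv2.resize(S[160:320,330:530],(750,600),interpolation=2),alpha=1.6))
E
```

```text
clock: 13.85
tcp_pos: [0.5295, 0.2254, 0.254]
orientation: [-2.374, -2.057, 0.001]
contact_force: [-0.0, 0.9, -0.5]
grip_width: 0.0209
gripper_force: 49.7
clock: 14.27
tcp_pos: [0.5297, 0.2251, 0.2856]
orientation: [-2.375, -2.056, 0.002]
contact_force: [0.5, 0.1, -1.2]
grip_width: 0.0206
gripper_force: 49.7
[0.52952497 0.2250608  0.28511272] [array([449.70048523, 265.03579283]), array([460.74840334, 221.83821066]), array([466.90105508, 197.61870509])]
```

View pics/c5.png

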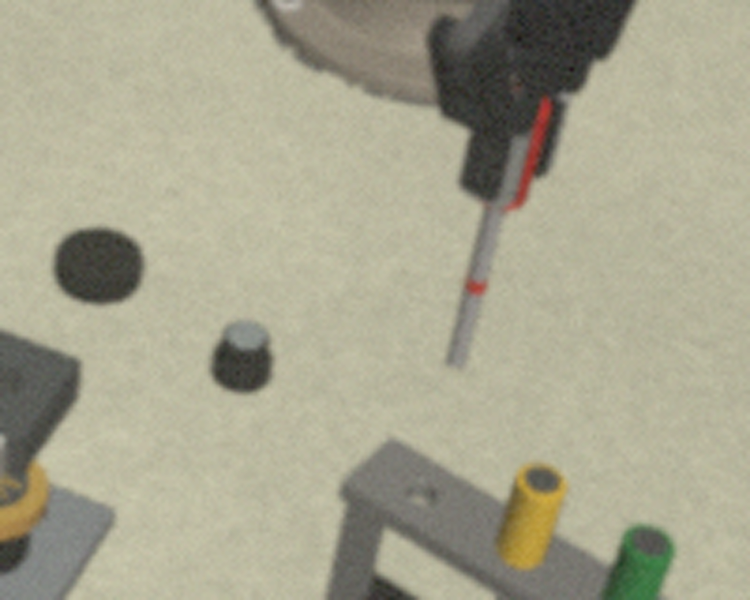

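The probe hangs upright below the fingers. Its tip is at scene pixel (451.5,257) and the band at (456.6,236), which matches the prediction. Moving it over the bore.

```bash
python3 -m crank '[[0.02,-0.05,0,0,-1],[0.04,-0.1,0,0,-1],[0.05,-0.13,0,0,-1],[0.05,-0.13,0,0,-1],[0.05,-0.13,0,0,-1],[0.05,-0.13,0,0,-1],[0.04,-0.1,0,0,-1],[0.03,-0.08,0,0,-1]]'
python3 -m crank '[[0.017,-0.059,0,0,-1],[0,0,0,0,-1],[0,0,0,0,-1],[0,0,0,0,-1]]'
```

```text
clock: 15.03
tcp_pos: [0.5967, 0.0516, 0.2855]
orientation: [2.378, 2.053, -0.003]
contact_force: [0.5, -0.5, -1.0]
grip_width: 0.0207
gripper_force: 49.7
clock: 15.37
tcp_pos: [0.599, 0.0452, 0.2863]
orientation: [-2.372, -2.058, -0.0]
contact_force: [-0.1, 0.6, -0.9]
grip_width: 0.0207
gripper_force: 49.7
```

```bash
python3 -m crank '[[0,-0.01,-0.06,0,-1],[0,0,-0.06,0,-1],[0,0,-0.05,0,-1],[0,0,-0.04,0,-1],[0,0,-0.01,0,-1],[0,0,0,0,-1],[0,0,0,0,-1],[0,0,0,0,-1]]'
python3 - <<'E'
from h import *
S=r.grab_frame("scene");T=r.grab_frame("top");cv2.imwrite("pics/S6.png",S)
p=r.get_obs()["tcp_pos"];print(p,proj("scene",[p[0],p[1],p[2]-.0969]),proj("scene",[p[0],p[1],.13]),proj("scene",[p[0],p[1],p[2]-.0519]))
o=np.zeros((600,800,3),np.uint8)
o[:,:500]=cv2.resize(S[200:284,295:365],(500,600),interpolation=2)
o[:300,500:]=cv2.resize(T[205:255,280:330],(300,300),interpolation=2)
cv2.imwrite("pics/c6.png",cv2.convertScaleAbs(o,alpha=2))
E
```

```text
clock: 16.03
tcp_pos: [0.6, 0.0419, 0.243]
orientation: [2.374, 2.056, 0.001]
contact_force: [0.2, -0.1, -0.8]
grip_width: 0.0209
gripper_force: 49.7
[0.59997685 0.0418035  0.2431325 ] [329.87941267 253.23465067] [329.61460007 260.11105477] [330.64786396 233.24888965]
```

View pics/c6.png

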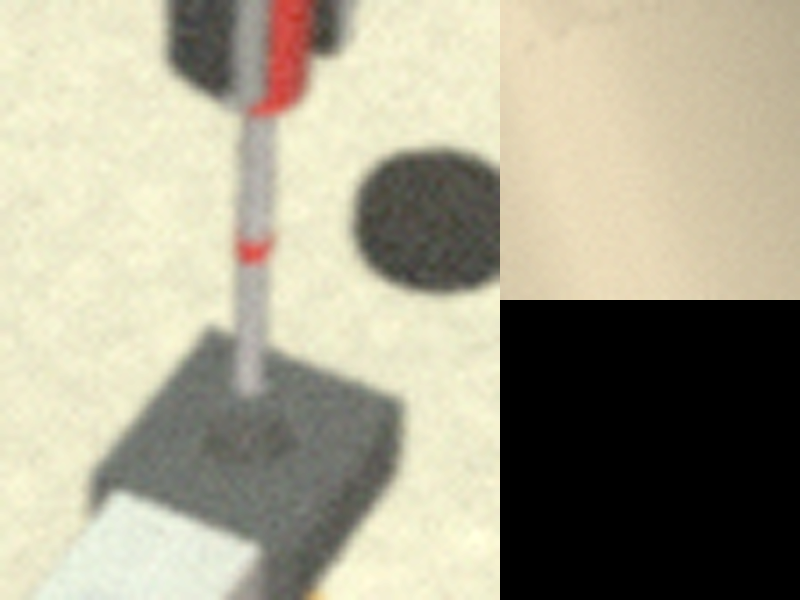

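```bash
python3 - <<'E'
from h import *
S=np.mean([r.grab_frame("scene").astype(float) for _ in range(16)],0)
np.save("s7.npy",S);A=np.clip(S,0,255).astype(np.uint8)
p=r.get_obs()["tcp_pos"];print(p)
cv2.imwrite("pics/c7.png",cv2.convertScaleAbs(cv2.resize(A[225:285,305:365],(600,600),interpolation=2),alpha=3,beta=-60))
g=S.mean(2);sub=(g[248:274,312:352]);print(np.round(sub[:, ::1]).astype(int)[6:20,8:30])
T=cv2.imread("pics/T4.png");
print("top bore",plane("top",(305.0,232.2),.13),"block",plane("top",(305.2,232.9),.13))
for d in([.001,0],[0,.001]):print(proj("scene",[.6+d[0],.0418+d[1],.13])-proj("scene",[.6,.0418,.13]))
E
```

```text
[0.59957466 0.04170712 0.24249954]
[[57 57 56 57 56 57 58 66 77 85 84 74 60 57 57 57 57 56 57 57 57 57]
 [56 56 55 57 56 57 58 60 66 70 68 63 58 57 58 57 57 57 57 57 57 56]
 [56 56 57 58 57 58 58 57 59 60 60 57 56 57 57 57 57 57 57 57 58 56]
 [56 57 56 57 57 57 58 57 56 55 56 57 56 57 57 57 57 58 58 57 58 57]
 [56 57 57 57 56 55 53 54 54 54 54 53 53 54 54 56 57 58 58 57 57 57]
 [57 57 57 56 53 50 52 52 54 53 54 52 52 50 51 53 57 56 57 56 56 57]
 [58 57 57 55 49 48 50 52 54 53 53 52 51 49 48 50 55 57 57 57 56 57]
 [58 58 56 54 48 48 50 52 53 53 54 53 50 48 47 48 53 56 57 56 57 56]
 [58 58 57 54 50 49 49 52 52 54 52 51 51 48 47 50 54 57 56 56 57 58]
 [57 58 57 55 53 50 51 52 53 53 53 52 50 49 48 52 55 55 56 57 57 57]
 [58 57 57 58 56 54 52 52 52 53 54 52 52 51 53 55 57 57 57 57 58 56]
 [58 56 57 58 57 57 56 56 55 55 54 54 55 55 56 56 56 57 57 57 56 57]
 [58 58 57 58 58 57 57 57 57 57 56 57 57 57 57 57 56 57 58 57 57 57]
 [58 59 58 58 58 58 57 57 57 57 58 57 57 57 57 57 56 56 57 57 57 55]]
top bore [0.59979435 0.04289555 0.13      ] block [0.59858886 0.04252095 0.13      ]
[-0.33062461  0.328671  ]
[0.48079182 0.24059508]
```

View pics/c7.png

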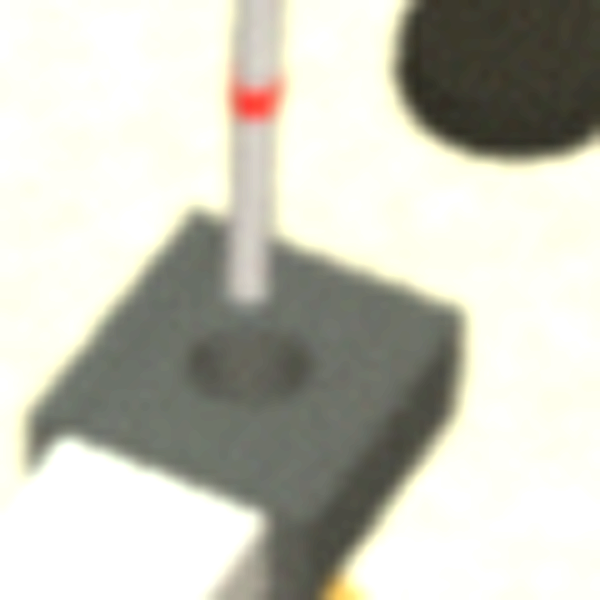

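```bash
python3 -m crank '[[0.007,0.009,0,0,-1],[0,0,0,0,-1],[0,0,-0.02,0,-1],[0,0,0,0,-1],[0,0,0,0,-1]]'
python3 - <<'E'
from h import *
P=[]
S=0
for _ in range(12):
    S=S+r.grab_frame("scene").astype(float)/12;P.append(r.get_obs()["tcp_pos"])
p=np.mean(P,0);print(p,np.std(P,0));g=S.mean(2)
t=proj("scene",[p[0],p[1],p[2]-.0969]);print(t,proj("scene",[p[0],p[1],.13]))
print(np.round(g[252:268,318:341]).astype(int))
E
```

```text
clock: 17.35
tcp_pos: [0.6007, 0.0434, 0.2381]
orientation: [-2.374, -2.057, 0.001]
contact_force: [0.1, -0.4, -0.0]
grip_width: 0.021
gripper_force: 49.7
[0.60099007 0.04347693 0.23851711] [4.47558414e-05 2.91689266e-05 9.16384976e-05]
[330.27807956 255.94250852] [330.08473939 260.84735262]
[[97 74 60 58 57 56 55 57 57 62 72 85 90 83 70 59 58 58 57 58 60 65 70]
 [80 63 58 57 56 55 56 57 57 62 75 86 89 82 68 59 57 58 57 57 57 58 58]
 [65 59 58 57 56 57 57 57 59 64 77 87 88 81 68 60 57 57 57 57 57 58 57]
 [59 57 58 56 56 56 56 58 59 67 78 87 88 81 67 59 58 57 58 57 57 57 57]
 [57 57 56 56 57 58 57 57 59 65 77 86 88 78 64 58 56 57 58 57 57 58 58]
 [57 56 56 56 57 56 57 57 57 60 68 79 83 71 58 56 56 57 57 57 57 57 57]
 [57 57 55 56 57 57 55 56 54 55 58 63 64 58 53 54 54 56 58 58 59 57 57]
 [56 56 57 57 57 56 53 51 51 52 53 56 54 52 50 51 49 53 56 57 57 57 56]
 [55 57 57 58 57 54 50 50 50 52 55 53 54 53 51 50 47 50 55 58 57 57 57]
 [56 57 59 57 57 54 49 48 50 51 54 53 53 53 51 49 46 49 53 56 56 56 57]
 [57 58 57 57 57 54 50 47 50 51 52 55 53 52 50 48 47 49 54 57 57 56 57]
 [58 59 58 56 58 56 53 50 50 52 51 54 53 52 51 49 49 52 56 56 56 57 57]
 [58 58 58 58 57 58 56 55 52 53 53 53 53 52 53 51 53 56 56 57 58 58 57]
 [58 57 56 57 57 58 58 57 56 56 55 55 54 55 55 55 55 56 57 58 57 57 57]
 [57 57 58 58 58 58 58 58 57 57 57 57 56 56 56 57 57 57 57 57 56 56 57]
 [58 58 57 58 58 59 58 57 57 57 57 57 57 56 58 57 57 57 58 56 58 55 57]]
```

The rod tip projects to (329.5,261.1) on the mouth plane and the bore centre is at (329.55,261.4), so it is centred to within about 0.7 mm. Lowering straight down.

```bash
python3 -m crank '[[0,0,-0.02,0,-1],[0,0,-0.03,0,-1],[0,0,-0.03,0,-1],[0,0,-0.03,0,-1],[0,0,-0.03,0,-1],[0,0,-0.02,0,-1],[0,0,0,0,-1],[0,0,0,0,-1]]'
```

```text
clock: 18.62
tcp_pos: [0.6008, 0.0435, 0.2062]
orientation: [-2.374, -2.057, 0.001]
contact_force: [0.7, -0.2, -0.6]
grip_width: 0.0209
gripper_force: 49.7
```

```bash
python3 -m crank '[[0.001,0,-0.02,0,-1],[0,0,-0.03,0,-1],[0,0,-0.03,0,-1],[0,0,-0.02,0,-1],[0,0,-0.01,0,-1],[0,0,0,0,-1],[0,0,0,0,-1],[0,0,0,0,-1]]'
python3 - <<'E'
from h import *
P=[];S=0
for _ in range(8):
    S=S+r.grab_frame("scene").astype(float)/8;P.append(r.get_obs()["tcp_pos"])
print(np.mean(P,0))
E
```

```text
clock: 19.28
tcp_pos: [0.6014, 0.0436, 0.1847]
orientation: [2.375, 2.057, 0.001]
contact_force: [-0.3, 0.3, -1.0]
grip_width: 0.021
gripper_force: 49.7
[0.60132152 0.04353201 0.1847268 ]
```

```bash
python3 -m crank '[[-0.001,0,-0.014,0,-1],[0,0,0,0,-1],[0,0,0,0,-1],[0,0,0,0,-1]]'
python3 - <<'E'
from h import *
P=[];S=0
for _ in range(12):
    S=S+r.grab_frame("scene").astype(float)/12;P.append(r.get_obs()["tcp_pos"])
print(np.mean(P,0),r.get_obs()["contact_force"]);p=np.mean(P,0)
print(proj("scene",[p[0],p[1],.13]),proj("scene",[p[0],p[1],p[2]-.0519]))
A=np.clip(S,0,255).astype(np.uint8)
cv2.imwrite("pics/c8.png",cv2.convertScaleAbs(cv2.resize(A[225:285,300:370],(700,600),interpolation=2),alpha=2.5,beta=-40))
print((S[252:268,320:340,2]-S[252:268,320:340,1]).round().astype(int))
E
```

```text
clock: 20.02
tcp_pos: [0.6009, 0.0435, 0.1816]
orientation: [-2.375, -2.057, 0.0]
contact_force: [-0.1, 0.1, -0.8]
grip_width: 0.0212
gripper_force: 49.7
[0.60100373 0.04351147 0.18172629] [ 0.50110905 -0.19920539 -0.62094704]
[330.09685274 260.86018231] [330.09398505 260.93286907]
[[-1 -1 -2 -2 -1 -2 -1  0  1  1  2  1  1 -1 -1 -2 -1 -1 -1  0]
 [-2 -1 -2 -2 -1 -1 -1 -1  1  1  2  1  1  0 -2 -1 -2 -1 -1 -1]
 [-1 -1 -2 -1 -2 -1 -2 -1  0  2  1  1  0 -1 -1 -1 -1  0 -1 -1]
 [-1 -2 -2 -2 -1 -1 -2  0  1  2  2  1  0 -1 -1 -2 -1 -1 -2 -1]
 [-2 -2 -2 -1 -1 -2 -1  0  2  1  2  1  0 -2 -1 -1 -2  0 -1  0]
 [-2 -1 -1 -1 -2 -1 -1 -1  1  2  2  2  0 -1 -1 -2 -1 -1 -1 -1]
 [-1 -2 -2  0 -1  0  0  2  2  2  2  2  1  0  0 -1 -1  0 -1 -1]
 [-2 -1 -1 -2 -1  1  5  6  3  2  3  4  5  2 -1 -1 -2 -1 -2 -1]
 [-1 -2 -3 -1 -1  1  6 11  9  7  7 13 17  7  1  1 -2  0 -1 -1]
 [-1 -2 -2  0  0  1  6 20 27 26 28 32 26  8  1  0 -2 -1 -1  0]
 [-2 -2 -2 -2 -1  0  7 28 49 55 55 49 29  7  1  0  0 -1 -1 -1]
 [-2 -1 -2 -1 -1  0  5 23 46 55 57 45 21  4  0 -2 -1 -1 -1 -1]
 [-2 -2 -1 -2 -3 -1  0  7 18 28 32 22  9  0  0 -2 -1 -1 -1 -1]
 [-1 -2 -2 -2 -1 -2 -1  0  3  7  8  4  0 -1 -1 -2 -2 -1  0 -1]
 [-1 -1 -1 -1 -2 -2 -1 -1 -1 -1  0 -1 -1 -2 -1 -1 -2 -2 -2 -1]
 [-2 -2 -2 -2 -1 -1 -2 -2 -1 -2 -1 -2 -1 -2 -2 -1 -1 -2 -1 -1]]
```

View pics/c8.png

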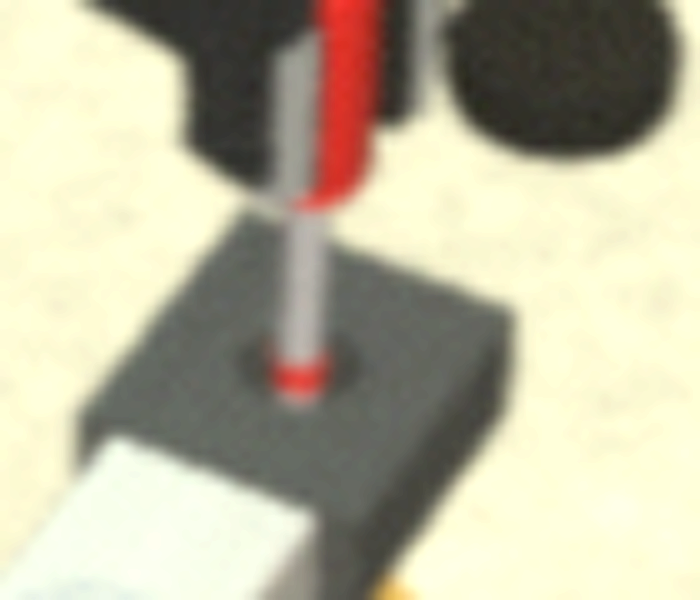

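The band sits in the bore mouth at scene (329.6,262), with the rod horizontally centred in the ellipse. I'll make a sub-millimetre trim, settle and hand in.

```bash
python3 -m crank '[[0.002,0.002,-0.002,0,-1],[0,0,0,0,-1],[0,0,0,0,-1],[0,0,0,0,-1],[0,0,0,0,-1],[0,0,0,0,-1]]'
python3 - <<'E'
from bench import r
print(r.hand_in())
E
```

```text
clock: 21.12
tcp_pos: [0.6014, 0.0439, 0.1813]
orientation: [2.375, 2.057, 0.0]
contact_force: [0.1, -0.2, -0.5]
grip_width: 0.0213
gripper_force: 49.7
the job is handed in; nothing more can be done
None
```

I handed the job in at about 21 s: the cap lies flat, knob up, in the blue tray, and the probe is still held upright in the bore, band level with the mouth and centred to about 1 mm by the camera; no contact with the stand showed in the force readings, and hand-in returned no verdict.

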